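# Load two contact plates on the gassing base and lock the bell

## Task

Pile the two closed contact plates squarely on the spring tray of the gassing base (either one may be at the bottom), keeping them level. Then set the clear bell over the pile with its lugs in the entry gaps of the bayonet ring, push it down against the spring and turn it clockwise (seen from above) under the ring until it meets its stop. Finish with the gripper still holding the knob and the bell locked at the stop, ready for the gas to be turned on; leave the timer, the tape roll and the marker where they are.

Things in the scene. Friction and masses are not known exactly. Their poses are not given: they have to be found in the camera images.
- gas_base: White round gassing base, fixed to the worktop: flange 112 mm across, 8 mm thick, two brass hose barbs. Origin: centre of its underside, z up. On it an aluminium core 56 mm across (top at 33 mm) carries a bayonet ring 70 mm across, from 22 to 31 mm above the origin, with two opposite entry gaps. The lugs' path under the ring runs clockwise (seen from above) from each gap; the other way is blocked.
- tray_top (a point): Centre of the top face of the round spring tray (53 mm across, flat, no rim) on the axis of the base; 58 mm above the base's origin when nothing presses on it.
- tray (a joint): How far the spring tray is pressed down, in m: 0 when free, 0.0195 at the end. Starts to give at about 5 N and takes about 0.6 N more per mm. The plates' and the bell's weight do not press it down.
- plate_amber: Closed round contact plate (small petri dish), clear with amber filling, 15 mm high; lid 52 mm across from 5 to 15 mm above the underside, foot 49 mm across. Rigid, 35 g. Origin: centre of its underside, z up.
- plate_red: Closed round contact plate with red filling, otherwise the same as plate_amber. Origin: centre of its underside, z up.
- bell: Clear plastic bell standing mouth down: 81 mm outside, 75 mm inside, 98 mm high with its knob, 200 g; the same when turned by half a turn. Origin: centre of its mouth (lower rim), z up; roof's top at 68 mm. A pressure pad inside, 61 mm above the rim, meets a pile of two plates on the free tray when the bell's origin is 27 mm above the base's origin.
- knob (a point): Centre of the blue bar knob on the bell's roof, 83 mm above the bell's origin: 56 mm long along the bell's x axis (so also along the lugs), 24 mm thick along its y axis, 30 mm high with flat sides. To be gripped across its 24 mm.
- timer: White bench timer, 64 x 64 x 19 mm, lying on the worktop; bystander. Origin: centre of its underside.
- tape: Beige tape roll, 62 mm across, 19 mm high, lying flat; bystander. Origin: centre of its underside.
- marker: Black-capped marker pen, 135 mm long, 16 mm thick, lying; bystander. Origin: under its middle.
- ring_gap (a point): Middle of one entry gap (16 mm wide) at the ring's top: 31.5 mm from the axis, 80 degrees counter-clockwise from the base's x axis; the other gap lies opposite. Red dots on the flange show both. The bell's lugs pass down through the gaps and are clear below the ring once the bell's origin is less than 15 mm above the base's origin.
- ring_stop (a point): End of the lug's path under the ring, 31.5 mm out on the base's +x axis (the other opposite; red bars on the flange), 80 degrees clockwise from the gaps. A wall stops the lugs here, about 2 degrees past this point. A notch 3 mm deep in the ring's underside lets the spring lift the lugs when the push is eased; locked so, the bell's origin is 18 mm above the base's.
- lug (a point): Middle of one of the bell's two steel lugs inside the mouth, on its +x side (the other on -x; red marks outside): 8 mm wide, reaching inward to 30.5 mm from the axis, from 1 to 7 mm above the rim.
Not all that is in view belongs to the job. What is shaped like the plate_amber but blue is not meant. What is shaped like the bell but turquoise is not meant.

How it is judged:
On the way, in this order (a step that is already met when the one before it is completed fails the run):
1. one plate stands flat and centred on the spring tray (within 5 mm), let go (((horizontal distance between plate_amber and tray_top below 0.005 m and z of plate_amber in the frame of tray_top between -0.003 and 0.003 m and angle between plate_amber's own z axis and vertical below 0.05 rad and contact force between the fingers and plate_amber below 0.05 N) or (horizontal distance between plate_red and tray_top below 0.005 m and z of plate_red in the frame of tray_top between -0.003 and 0.003 m and angle between plate_red's own z axis and vertical below 0.05 rad and contact force between the fingers and plate_red below 0.05 N))), for 0.2 s.
2. the other plate stands squarely on it (axes within 4 mm of each other, 5 mm of the tray), let go (((horizontal distance between each of plate_amber, plate_red and tray_top below 0.005 m and z of plate_amber in the frame of tray_top between -0.003 and 0.003 m and angle between each of plate_amber, plate_red's own z axis and vertical below 0.05 rad and horizontal distance between plate_red and plate_amber below 0.004 m and z of plate_red in the frame of tray_top between 0.012 and 0.018 m) or (horizontal distance between each of plate_red, plate_amber and tray_top below 0.005 m and z of plate_red in the frame of tray_top between -0.003 and 0.003 m and angle between each of plate_red, plate_amber's own z axis and vertical below 0.05 rad and horizontal distance between plate_amber and plate_red below 0.004 m and z of plate_amber in the frame of tray_top between 0.012 and 0.018 m)) and contact force between the fingers and plate_amber below 0.05 N and contact force between the fingers and plate_red below 0.05 N), for 0.2 s.
3. the bell is pushed down over the pile, lugs in the entry gaps and below the bayonet ring, not turned yet (((horizontal distance between each of plate_amber, plate_red and tray_top below 0.005 m and z of plate_amber in the frame of tray_top between -0.003 and 0.003 m and angle between each of plate_amber, plate_red's own z axis and vertical below 0.05 rad and horizontal distance between plate_red and plate_amber below 0.004 m and z of plate_red in the frame of tray_top between 0.012 and 0.018 m) or (horizontal distance between each of plate_red, plate_amber and tray_top below 0.005 m and z of plate_red in the frame of tray_top between -0.003 and 0.003 m and angle between each of plate_red, plate_amber's own z axis and vertical below 0.05 rad and horizontal distance between plate_amber and plate_red below 0.004 m and z of plate_amber in the frame of tray_top between 0.012 and 0.018 m)) and horizontal distance between bell and gas_base below 0.004 m and angle between bell's own z axis and vertical below 0.06 rad and z of bell in the frame of gas_base below 0.0165 m and angle between the x axis of bell and the x axis of gas_base, either way round above 1.1 rad and value of joint tray above 0.006 m), for 0.05 s.
4. the bell is turned clockwise to the stop under the ring and held by the gripper (((horizontal distance between each of plate_amber, plate_red and tray_top below 0.005 m and z of plate_amber in the frame of tray_top between -0.003 and 0.003 m and angle between each of plate_amber, plate_red's own z axis and vertical below 0.05 rad and horizontal distance between plate_red and plate_amber below 0.004 m and z of plate_red in the frame of tray_top between 0.012 and 0.018 m) or (horizontal distance between each of plate_red, plate_amber and tray_top below 0.005 m and z of plate_red in the frame of tray_top between -0.003 and 0.003 m and angle between each of plate_red, plate_amber's own z axis and vertical below 0.05 rad and horizontal distance between plate_amber and plate_red below 0.004 m and z of plate_amber in the frame of tray_top between 0.012 and 0.018 m)) and horizontal distance between bell and gas_base below 0.004 m and angle between bell's own z axis and vertical below 0.06 rad and z of bell in the frame of gas_base below 0.0215 m and angle between the x axis of bell and the x axis of gas_base, either way round below 0.17 rad and contact force between the fingers and bell above 2 N), for 0.3 s.
At the end, for the whole second after the job is handed in: Plates piled on the tray (centred within 5 mm, 4 mm of each other, level); bell upright over them within 4 mm of the axis, less than 21.5 mm above the base's origin, lugs within 0.17 rad of the base's x axis, tray pressed over 5 mm; bell at rest, fingers grip it with over 2 N (all of step 4 and value of joint tray above 0.005 m and linear speed of bell below 0.01 m/s and angular speed of bell below 0.1 rad/s); the arm keeps its last pose, push and grip.
It fails at once if a plate is tipped by more than 0.35 rad (angle between any of plate_amber, plate_red's own z axis and vertical above 0.35 rad).
It fails at once if the timer, the tape roll or the marker is moved by more than 20 mm (distance of any of timer, tape, marker from where it was at the start of the episode above 0.02 m).
It also fails if it takes over 70 s, if anything falls off the work surface, if the arm or the gripper's body presses on something with over 40 N, if the wrist force passes 120 N, or if a joint passes its speed limit or range.

## Robot

A 7-joint arm with a two-finger parallel gripper is mounted at the origin on a cart in front of the work surface, level with it; the furniture and walls round the work are solid. World frame = base frame: x ahead of the robot, y to its left, z up, the work surface at z = 0. Lengths are in m, angles in rad, forces in N, time in s.
With the tool pointing down it reaches from about 0.4 to 0.875 m from the base axis. Payload 19.3 kg.
Tool frame: the origin (TCP) lies at the very end of the fingers, on their centre line; the grasp point (between the pads) lies bot.pinch_z behind it (bot.pinch_z is the distance from the TCP to the grasp point, in m); z points along the fingers, y is the line along which they close (so a half turn about z gives the same grasp; the last joint's range is limited). The gripper opens to 85 mm and grips with 20 to 120 N. Pads are 22 mm wide; open, the fingers measure 114 mm over their backs; the gripper's body (76 mm by 85 mm) begins 54 mm behind the grasp point. The pads swing forward as they close: fully open they stand 13 mm farther back than shut.
Start: joints at [1.072, 0.521, -0.036, 1.599, 0.021, 1.021, -0.113], TCP at [0.26, -0.568, 0.231] pointing down, gripper open.
Joint ranges: [-2.91, 2.91], [-0.3, 2.13], [-1.5, 1.42], [0.17, 2.43], [-1.26, 4.41], [0.16, 1.93], [-2.52, 2.52]. Speed limits (rad/s): [1.89, 1.89, 2.39, 2.39, 3.01, 3.01, 3.01].

## Interface

Orientations are given as [roll, pitch, yaw] about the fixed x, y, z axes, in that order (R = Rz(yaw) Ry(pitch) Rx(roll)).
In Python, from workcell import bot, grab_frame, ticket gives the robot as it stands.
- The arm moves only by the tool arm_command, never from a script. Its argument "commands" is a list of rows, each a list of 3 entries, a list of its own where there are three numbers: the shift along the world's x, y, z in mm, then the turn about the world's z in rad, then the gripper command: -1 is fully open, 1 is shut, values between are in proportion. In form: [[[tx, ty, tz], roll, fingers], ...]. A call has 1 to 20 rows; each row shifts and turns the commanded pose from where the row before left it; what a row does not reach is not made up. A row lasts 1/10 s, in which the tool goes at most 50 mm and 8.59 degrees, less where a joint would pass 70% of its speed; a pose out of reach is approached as far as the arm can. A call with a gripper value outside its range is refused whole. The fingers move at their own pace and stop on an object; "newtons" is the grip in N (left out, the last holds). Time passes only in rows, so rows that do not move let the fingers close. It gives the time, the measured TCP pose, the force, the opening and the grip force at its end, in the units of the state.
- bot.observe(): the state, without advancing time (a new reading comes with each control period).
- grab_frame(name): name is "side" or "top" or "wrist"; returns a dict with "image" (420x560x3 uint8, red, green, blue), "vertical_fov" (degrees; the focal length in pixels is half the picture's height over the tangent of half this angle, whatever the lens; pixels are square), "cx", "cy" (the principal point, pixels), "R" (3x3) and "t" (3): a world point X has camera coordinates R X + t. Camera axes: x right, y down, z forward; pixel columns grow to the right and rows downward; lengths in m; the calibration is good to about 2 mm. The wrist camera is an equidistant fisheye: a pixel r from the principal point sees the ray r / f radians off the axis. A picture is of the moment at which its call begins. There is no depth.
- ticket.job_done(): hands the job in; it is judged then, once.
The state is a dict: "clock": time; "qpos": joint angles; "qd": joint speeds; "joint_efforts": joint torques, N m; "position": TCP position; "tool_rot": TCP orientation; "force": force on the tool from outside, world axes, zero at the start; "moment": the same for the moment, N m; "grip_width": finger opening in m; "finger_force": force on a finger pad.
Only numpy, scipy, OpenCV 4.12 (cv2) and the standard library are available. Lean on these libraries where they do the work, as an engineer would, in place of code of your own. Each camera call takes 0.05 s, during which the arm holds its last target. There are 200 camera calls.

## Working session

There is one attempt and no reset: what is moved stays moved. The work goes in short steps, Python scripts to look and compute and a tool call to move; the robot and the scene stay as the last step left them, time stands still between calls to the robot, and variables do not carry over. Pictures are saved under pics/ and viewed, at most 11 in all, crops included, and the job is handed in when it is done.

Besides the shell and the picture viewer there is one more tool, called after "Emit:" by a JSON object that holds its "name" and its "arguments", one argument or row to a line. arm_command: Moves the arm, as the interface text tells. Its arguments: {"type":"object","properties":{"commands":{"type":"array"},"newtons":{"type":"number"}},"required":["commands"]}

```bash
mkdir -p pics
cat > h.py <<'E'
import numpy as np, cv2
from workcell import bot, grab_frame, ticket
def snap(n,fn=None):
    f=grab_frame(n)
    if fn: cv2.imwrite('pics/'+fn,cv2.cvtColor(f['image'],cv2.COLOR_RGB2BGR))
    return f
def ray(f,u,v):
    h=f['image'].shape[0]; fl=h/2/np.tan(np.radians(f['vertical_fov'])/2)
    x,y=u-f['cx'],v-f['cy']
    if f.get('fish'):
        r=np.hypot(x,y)+1e-9; a=r/fl; d=np.array([x/r*np.sin(a),y/r*np.sin(a),np.cos(a)])
    else: d=np.array([x/fl,y/fl,1.])
    R=np.array(f['R']); t=np.array(f['t'])
    return -R.T@t, R.T@d
def onz(f,u,v,z):
    o,d=ray(f,u,v); return o+d*(z-o[2])/d[2]
def proj(f,X):
    h=f['image'].shape[0]; fl=h/2/np.tan(np.radians(f['vertical_fov'])/2)
    c=np.array(f['R'])@np.array(X)+np.array(f['t'])
    if f.get('fish'):
        r=np.hypot(c[0],c[1])+1e-12; a=np.arctan2(r,c[2])*fl; return f['cx']+c[0]/r*a, f['cy']+c[1]/r*a
    return f['cx']+fl*c[0]/c[2], f['cy']+fl*c[1]/c[2]
E
python3 - <<'E'
from h import *
a=snap('top','top0.png');b=snap('side','side0.png')
for f in(a,b): print(f['vertical_fov'],f['cx'],f['cy'],-np.array(f['R']).T@f['t'],np.array(f['R']).round(3).tolist())
s=bot.observe();print(s['clock'],s['position'],s['tool_rot'],s['grip_width'],bot.pinch_z)
E
```

```text
53.56357065607077 278.6288949722312 207.07440896710585 [ 0.49042635 -0.2023155   1.08770867] [[0.024, -1.0, 0.004], [-0.992, -0.024, -0.12], [0.12, -0.001, -0.993]]
53.82924012203215 280.1168610590976 212.2804140039043 [ 0.1973294  -1.1374378   0.64062969] [[0.917, -0.399, 0.014], [-0.188, -0.463, -0.866], [0.352, 0.792, -0.499]]
0.1 [ 0.25973504 -0.56813789  0.23078848] [-3.14054501e+00  4.51588663e-05  4.28802565e-01] 0.08543393672803559 0.0187
```

View pics/top0.png

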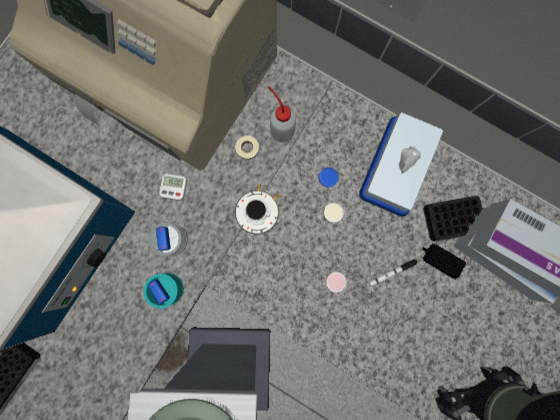

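View pics/side0.png

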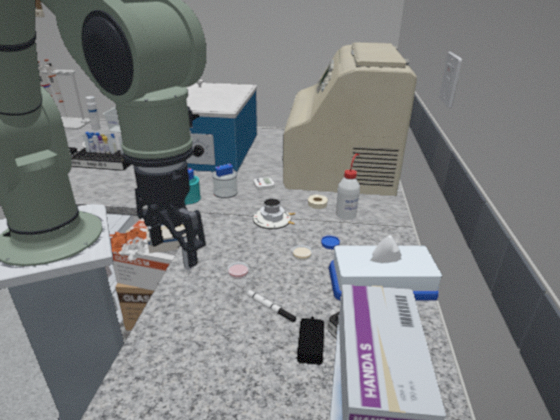

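The top view shows the base at (257,212), the amber plate at (333,212) and the red plate at (336,282). The clear bell is at (169,240), with the turquoise decoy at (162,290) and the blue one at (329,177). The side view agrees.

```bash
sed -i "s/    if fn:/    f['fish']=n=='wrist'\n    if fn:/" h.py
cat >> h.py <<'E'
def blobs(mask,amin=20):
    n,l,s,c=cv2.connectedComponentsWithStats(mask.astype(np.uint8))
    return [(c[i].round(2),s[i].tolist(),l==i) for i in range(1,n) if s[i][4]>=amin]
E
python3 - <<'E'
from h import *
f=snap('top');im=f['image']
hsv=cv2.cvtColor(im,cv2.COLOR_RGB2HSV)
def win(c,r):
    m=np.zeros(im.shape[:2],bool);m[c[1]-r:c[1]+r,c[0]-r:c[0]+r]=1;return m
for n,c in(('amber',(333,212)),('red',(336,282))):
    m=(hsv[...,1]>35)&(hsv[...,2]>150)&win(c,16)
    for b in blobs(m): print(n,b[0],b[1],onz(f,*b[0],0.012).round(4))
m=(hsv[...,0]>100)&(hsv[...,0]<130)&(hsv[...,1]>140)&win((165,240),22)
for b in blobs(m,5):
    ys,xs=np.nonzero(b[2]); print('knob',b[0],b[1],onz(f,*b[0],0.09).round(4),cv2.minAreaRect(np.c_[xs,ys].astype(np.float32)))
m=((hsv[...,0]<8)|(hsv[...,0]>172))&(hsv[...,1]>90)&(win((257,212),26)|win((168,240),22))
for b in blobs(m,1): print('reddot',b[0],b[1][4],onz(f,*b[0],0.008).round(4))
A=cv2.resize(im[180:250,215:295],None,fx=5,fy=5,interpolation=2);B=cv2.resize(im[205:275,130:210],None,fx=5,fy=5,interpolation=2)
cv2.imwrite('pics/c1.png',np.hstack([A,B])[...,::-1])
E
```

```text
amber [333.72 211.9 ] [326, 205, 16, 15, 176] [ 0.6117 -0.3467  0.012 ]
red [336.07 281.52] [328, 274, 17, 16, 201] [ 0.4332 -0.3541  0.012 ]
knob [162.67 238.22] [156, 227, 14, 23, 245] [0.5296 0.0724 0.09  ] ((162.57693481445312, 238.1154022216797), (22.450286865234375, 11.535228729248047), 82.87498474121094)
reddot [265.  195.5] 2 [ 0.651  -0.1666  0.008 ]
reddot [242.5 200.5] 4 [ 0.6363 -0.1081  0.008 ]
reddot [270.33 222.67] 3 [ 0.5799 -0.1825  0.008 ]
reddot [247.67 227.67] 3 [ 0.5655 -0.124   0.008 ]
reddot [160. 229.] 1 [0.5565 0.1033 0.008 ]
reddot [162. 247.] 1 [0.5102 0.0954 0.008 ]
```

View pics/c1.png

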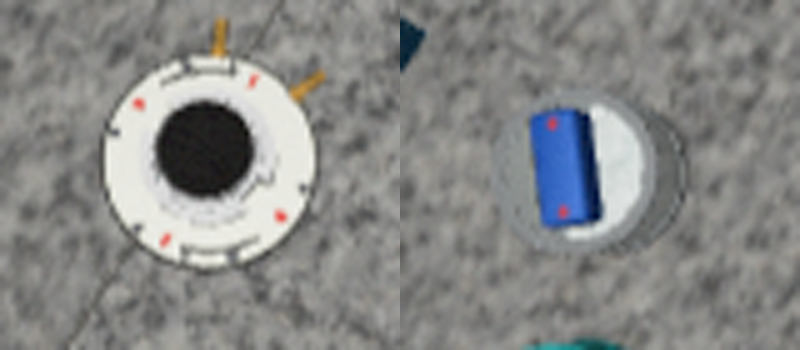

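Emit:
{"name": "arm_command", "arguments": {
  "commands": [
    [[21.6,26.7,-6],0,-1],
    [[21.6,26.7,-6],0,-1],
    [[21.6,26.7,-6],0,-1],
    [[21.6,26.7,-6],0,-1],
    [[21.6,26.7,-6],0,-1],
    [[21.6,26.7,-6],0,-1],
    [[21.6,26.7,-6],0,-1],
    [[21.6,26.7,-6],0,-1],
    [[0,0,0],0,-1],
    [[0,0,0],0,-1]
  ],
  "newtons": 20
}}

```text
clock: 1.15
position: [0.4328, -0.3544, 0.1831]
tool_rot: [-3.141, 0.0, 0.43]
force: [0.1, -0.7, 0.8]
grip_width: 0.0851
finger_force: 0.0
```

Run:
```python
from h import *
f=snap('wrist','w1.png');print(f['vertical_fov'],f['cx'],f['cy'],-np.array(f['R']).T@f['t'],np.array(f['R']).round(3).tolist())
s=bot.observe();print(s['position'],s['tool_rot'],s['qpos'],s['force'])
print(proj(f,[.433,-.354,.015]),proj(f,[.608,-.145,.058]),proj(f,[.612,-.347,.015]))
```

```text
65.70646984690485 274.3735433715842 208.12683491197362 [ 0.49720885 -0.32397594  0.32586524] [[0.418, -0.909, 0.0], [-0.872, -0.401, 0.281], [-0.255, -0.118, -0.96]]
[ 0.4322182  -0.35527305  0.18324115] [-3.14158073e+00  5.20623044e-04  4.28585145e-01] [ 0.64445806  0.4761022  -0.08548423  1.82042969  0.05279808  0.84753411
 -0.60874267] [-0.66145483 -0.20731761 -0.6412819 ]
(np.float64(274.78112285064714), np.float64(188.34621202391259)) (np.float64(146.08472952461366), np.float64(-60.37821219287514)) (np.float64(346.1283989330155), np.float64(22.177956471281988))
```

View pics/w1.png

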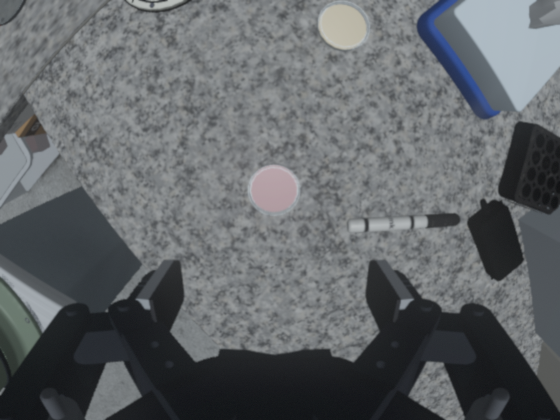

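The wrist view shows the red plate at (274,189), amber at (343,26) and the fingers below it at rows 260+. This agrees with the top-camera estimates.

```bash
cat >> h.py <<'E'
def plate(f,guess,z=.013,r=45,smin=25):
    im=f['image'];hsv=cv2.cvtColor(im,cv2.COLOR_RGB2HSV);u,v=map(int,proj(f,guess))
    m=np.zeros(im.shape[:2],bool);m[max(0,v-r):v+r,max(0,u-r):u+r]=1
    b=max(blobs((hsv[...,1]>smin)&(hsv[...,2]>120)&m),key=lambda b:b[1][4])
    c=cv2.findContours(b[2].astype(np.uint8),0,1)[0];e=cv2.fitEllipse(cv2.convexHull(max(c,key=len)))
    return b[0],b[1],np.round(e[0]+e[1],1),onz(f,*e[0],z).round(4)
E
python3 - <<'E'
from h import *
f=snap('wrist');print(plate(f,[.433,-.354,.015]));print(plate(f,[.612,-.347,.015]))
E
```

```text
(array([272.93, 189.43]), [252, 168, 43, 42, 1341], array([272.8, 188.8,  41.2,  43. ]), array([ 0.4308, -0.3536,  0.013 ]))
(array([350.82,  18.26]), [333, 5, 31, 32, 250], array([349.2,  19.5,  20.3,  38.6]), array([ 0.6164, -0.35  ,  0.013 ]))
```

Emit:
{"name": "arm_command", "arguments": {
  "commands": [
    [[-1,1,-25],0,-1],
    [[0,0,-40],0,-1],
    [[0,0,-40],0,-1],
    [[0,0,-35],0,-1],
    [[0,0,-20],0,-1],
    [[0,0,-12],0,-1],
    [[0,0,-7],0,-1],
    [[0,0,0],0,-1],
    [[0,0,0],0,0],
    [[0,0,0],0,0.5],
    [[0,0,0],0,0.5],
    [[0,0,0],0,0.7],
    [[0,0,0],0,0.7],
    [[0,0,0],0,0.7]
  ]
}}

```text
clock: 2.65
position: [0.4321, -0.3542, 0.0053]
tool_rot: [3.14, -0.001, 0.429]
force: [-0.6, 0.2, 8.7]
grip_width: 0.0509
finger_force: 19.1
```

Run:
```python
from h import *
f=snap('wrist');g=snap('side')
u,v=map(int,proj(f,[.432,-.354,.01]));a,b=map(int,proj(g,[.432,-.354,.02]))
A=cv2.resize(f['image'][v-70:v+70,u-90:u+90],(540,420));B=cv2.resize(g['image'][b-40:b+30,max(0,a-22):a+22],(264,420))
cv2.imwrite('pics/c2.png',np.hstack([A,B])[...,::-1]);print(u,v,a,b)
```

```text
275 270 236 265
```

View pics/c2.png

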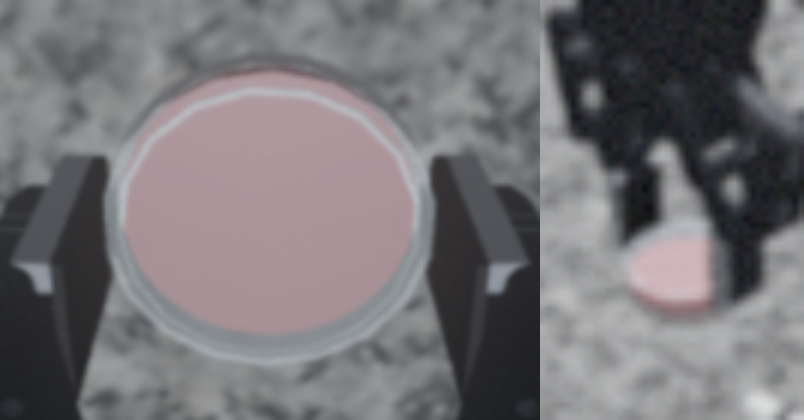

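Red is held at 50.9 mm opening, level between the pads at the crop's centre. Next I lift it and look at the base from nearby.

Emit:
{"name": "arm_command", "arguments": {
  "commands": [
    [[0,0,3],0,0.7],
    [[0,0,10],0,0.7],
    [[0,0,25],0,0.7],
    [[0,0,35],0,0.7],
    [[10,20,35],0,0.7],
    [[18,34,35],0,0.7],
    [[20,36,35],0,0.7],
    [[20,36,10],0,0.7],
    [[15,28,0],0,0.7],
    [[5,10,0],0,0.7],
    [[0,0,0],0,0.7],
    [[0,0,0],0,0.7],
    [[0,0,0],0,0.7]
  ]
}}

```text
clock: 4.05
position: [0.5167, -0.1952, 0.1883]
tool_rot: [3.141, 0.001, 0.427]
force: [-0.1, 0.1, 0.2]
grip_width: 0.0507
finger_force: 21.1
```

Run:
```python
from h import *
f=snap('wrist','w2.png');im=f['image'];hsv=cv2.cvtColor(im,cv2.COLOR_RGB2HSV)
u,v=map(int,proj(f,[.608,-.145,.04]));print(u,v)
w=np.zeros(im.shape[:2],bool);w[max(0,v-110):v+110,max(0,u-110):u+110]=1
m=((hsv[...,0]<8)|(hsv[...,0]>172))&(hsv[...,1]>110)&w
for b in blobs(m,3): print('red',b[0],b[1][4],onz(f,*b[0],.008).round(4))
m=(hsv[...,2]<60)&w
for b in blobs(m,200):
    c=cv2.findContours(b[2].astype(np.uint8),0,1)[0];e=cv2.fitEllipse(cv2.convexHull(max(c,key=len)))
    print('tray',b[0],b[1],np.round(e[0]+e[1],1),onz(f,*e[0],.058).round(4))
```

```text
266 79
red [243.8  44. ] 10 [ 0.6349 -0.1079  0.008 ]
red [305.8  55.4] 5 [ 0.6493 -0.168   0.008 ]
red [229. 115.] 3 [ 0.5636 -0.1241  0.008 ]
red [290.  126.5] 12 [ 0.5777 -0.1838  0.008 ]
```

View pics/w2.png

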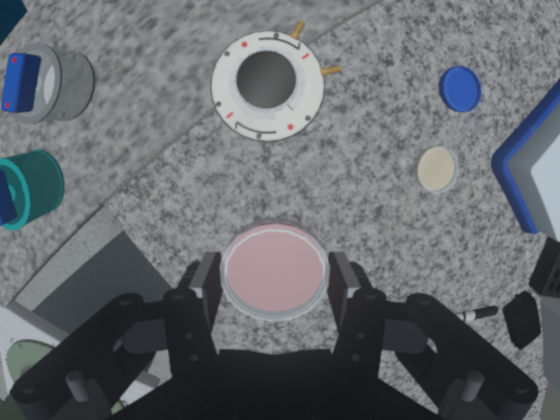

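The wrist view shows the held red plate at (275,270), level. The base is at (266,85), its tray at (266,79) and amber at (436,169).

Run:
```python
from h import *
f=snap('wrist');s=bot.observe();p=s['position'];print(p)
im=f['image'];g=cv2.cvtColor(im,cv2.COLOR_RGB2GRAY);hsv=cv2.cvtColor(im,cv2.COLOR_RGB2HSV)
w=np.zeros(g.shape,bool);w[40:120,225:307]=1
for b in blobs((g<125)&w,200):
    c=cv2.findContours(b[2].astype(np.uint8),0,1)[0];e=cv2.fitEllipse(cv2.convexHull(max(c,key=len)))
    print('tray',b[1],np.round(e[0]+e[1],1),onz(f,*e[0],.058).round(4))
for z in (.008,.013): print(plate(f,[p[0],p[1],p[2]+.005],p[2]-.0053+z,r=60,smin=20))
print(plate(f,[.612,-.347,.015]))
```

```text
[ 0.51687869 -0.19498941  0.18829924]
tray [236, 51, 60, 57, 2697] [265.8  79.2  57.3  59.5] [ 0.6062 -0.1459  0.058 ]
(array([274.28, 271.05]), [227, 232, 95, 79, 5855], array([274.3, 271. ,  78.5,  94.8]), array([ 0.5152, -0.195 ,  0.191 ]))
(array([274.28, 271.05]), [227, 232, 95, 79, 5855], array([274.3, 271. ,  78.5,  94.8]), array([ 0.5175, -0.194 ,  0.196 ]))
(array([437.29, 171.19]), [422, 151, 31, 38, 710], array([437.2, 169.4,  30.4,  37.6]), array([ 0.609 , -0.3456,  0.013 ]))
```

Emit:
{"name": "arm_command", "arguments": {
  "commands": [
    [[15,8,0],0,0.7],
    [[30,16.5,0],0,0.7],
    [[30,16.5,0],0,0.7],
    [[15,8,-10],0,0.7],
    [[0,0,-40],0,0.7],
    [[0,0,-40],0,0.7],
    [[0,0,-18],0,0.7],
    [[0,0,-5],0,0.7],
    [[0,0,0],0,0.7],
    [[0,0,0],0,0.7],
    [[0,0,0],0,0.7]
  ]
}}

```text
clock: 5.25
position: [0.6082, -0.145, 0.0767]
tool_rot: [3.14, -0.002, 0.429]
force: [0.6, 0.5, 0.2]
grip_width: 0.0503
finger_force: 21.2
```

Run:
```python
from h import *
f=snap('wrist','w3.png');g=snap('side');s=bot.observe();p=s['position'];print(p,s['force'])
a,b=map(int,proj(g,[.607,-.146,.06]));u,v=map(int,proj(f,p))
A=cv2.resize(f['image'][v-70:v+70,u-90:u+90],(540,420));B=cv2.resize(g['image'][b-40:b+30,max(0,a-22):a+22],(264,420))
cv2.imwrite('pics/c3.png',np.hstack([A,B])[...,::-1])
hsv=cv2.cvtColor(f['image'],cv2.COLOR_RGB2HSV)
m=((hsv[...,0]<8)|(hsv[...,0]>172))&(hsv[...,1]>110)
for b in blobs(m,3): print('red',b[0],b[1][4],onz(f,*b[0],.008).round(4))
```

```text
[ 0.60793906 -0.14494233  0.076346  ] [-0.24996958 -0.48297494 -0.76740757]
red [42.33 66.55] 96 [0.6454 0.0684 0.008 ]
red [241.29 164.29] 31 [ 0.6348 -0.1082  0.008 ]
red [331.04 182.41] 27 [ 0.6487 -0.1676  0.008 ]
```

View pics/c3.png

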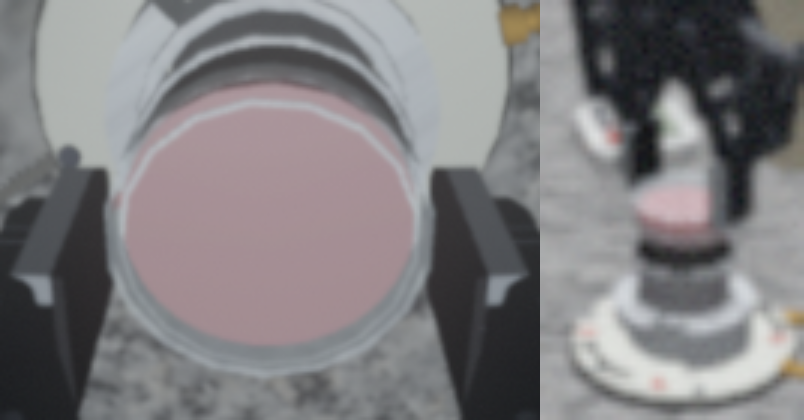

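The crop shows red held level about 13 mm above the tray, nearly concentric with it. I'll nudge it, then lower it.

Emit:
{"name": "arm_command", "arguments": {
  "commands": [
    [[-1.2,-0.8,-5],0,0.7],
    [[0,0,-4],0,0.7],
    [[0,0,-2],0,0.7],
    [[0,0,0],0,0.7],
    [[0,0,0],0,0.7]
  ]
}}

```text
clock: 5.85
position: [0.6062, -0.1456, 0.0643]
tool_rot: [-3.141, 0.0, 0.429]
force: [-0.4, -0.6, 0.0]
grip_width: 0.0505
finger_force: 21.2
```

Emit:
{"name": "arm_command", "arguments": {
  "commands": [
    [[0,0,-1],0,0.7],
    [[0,0,0],0,0.7],
    [[0,0,0],0,0.7]
  ]
}}

```text
clock: 6.15
position: [0.6064, -0.1456, 0.0635]
tool_rot: [3.141, -0.0, 0.429]
force: [-0.8, 0.4, 3.6]
grip_width: 0.0507
finger_force: 21.6
```

Touchdown at 3.6 N. I'll release, back off and check.

Emit:
{"name": "arm_command", "arguments": {
  "commands": [
    [[0,0,0],0,0.1],
    [[0,0,0],0,-0.3],
    [[0,0,0],0,-1],
    [[0,0,0],0,-1],
    [[0,0,0],0,-1],
    [[0,0,20],0,-1],
    [[0,0,40],0,-1],
    [[-15,-10,40],0,-1],
    [[-35,-20,30],0,-1],
    [[-35,-15,0],0,-1],
    [[0,0,0],0,-1],
    [[0,0,0],0,-1],
    [[0,0,0],0,-1]
  ]
}}

```text
clock: 7.45
position: [0.522, -0.1901, 0.193]
tool_rot: [-3.141, -0.0, 0.429]
force: [-0.3, 0.2, 0.8]
grip_width: 0.0853
finger_force: 0.0
```

```bash
cat > chk.py <<'E'
from h import *
f=snap('wrist');s=bot.observe();print(s['position'],s['force'])
hsv=cv2.cvtColor(f['image'],cv2.COLOR_RGB2HSV)
u,v=map(int,proj(f,[.6065,-.146,.04]));w=np.zeros(hsv.shape[:2],bool);w[max(0,v-110):v+110,max(0,u-110):u+110]=1
for b in blobs(((hsv[...,0]<8)|(hsv[...,0]>172))&(hsv[...,1]>110)&w,3): print('red',b[0],b[1][4],onz(f,*b[0],.008).round(4))
print(plate(f,[.6065,-.146,.07],.0705)); t=snap('top');print('top',plate(t,[.6075,-.1455,.07],.0705,14,30))
print(plate(f,[.6105,-.346,.013]),f['image'].shape)
E
python3 chk.py
```

```text
[ 0.5220528  -0.18990023  0.19284674] [ 0.18418741 -0.23255804  0.31425301]
red [247.38  51.62] 13 [ 0.635  -0.1081  0.008 ]
red [307.83  63.5 ] 6 [ 0.6489 -0.1676  0.008 ]
red [292.5 133.5] 12 [ 0.5777 -0.1838  0.008 ]
(array([297.14,  43.28]), [292, 41, 10, 7, 50], array([297.1,  42.9,   7.9,   9.5]), array([ 0.6491, -0.151 ,  0.0705]))
top (array([256.97, 214.68]), [245, 205, 24, 18, 300], array([257.1, 216.7,  24. ,  26.7]), array([ 0.5887, -0.1509,  0.0705]))
(array([436.71, 175.97]), [422, 158, 31, 37, 863], array([436.7, 175.5,  29.8,  37.6]), array([ 0.6089, -0.3457,  0.013 ])) (420, 560, 3)
```

Run:
```python
from h import *
f=snap('wrist');hsv=cv2.cvtColor(f['image'],cv2.COLOR_RGB2HSV)
u,v=map(int,proj(f,[.6065,-.146,.07]));print(u,v)
print(hsv[v-40:v+41:8,u].tolist())
h,s=hsv[...,0],hsv[...,1]
w=np.zeros(h.shape,bool);w[v-45:v+45,u-45:u+45]=1
for t in(12,16,20):
  for b in blobs(((h>165)|(h<8))&(s>t)&w,200):
    c=cv2.findContours(b[2].astype(np.uint8),0,1)[0];e=cv2.fitEllipse(cv2.convexHull(max(c,key=len)))
    print(t,b[1],np.round(e[0]+e[1],1),[onz(f,*e[0],z).round(4)[:2] for z in(.066,.071)])
```

```text
269 86
[[100, 7, 107], [100, 8, 188], [170, 24, 188], [174, 20, 188], [173, 22, 189], [174, 20, 189], [174, 20, 189], [174, 19, 188], [172, 20, 188], [105, 13, 190], [107, 9, 188]]
12 [241, 61, 55, 54, 2371] [268.1  87.3  54.3  55.5] [array([ 0.6056, -0.1451]), array([ 0.6053, -0.1453])]
16 [241, 61, 55, 54, 2323] [268.1  87.2  53.7  55. ] [array([ 0.6057, -0.145 ]), array([ 0.6053, -0.1453])]
20 [241, 61, 55, 53, 953] [268.1  87.1  52.2  54.2] [array([ 0.6057, -0.145 ]), array([ 0.6054, -0.1453])]
```

Red sits about 1 mm from the tray axis. Now the amber plate.

Emit:
{"name": "arm_command", "arguments": {
  "commands": [
    [[14,-26,0],0,-1],
    [[20,-36,-5],0,-1],
    [[20,-36,-10],0,-1],
    [[20,-36,-20],0,-1],
    [[14,-22,-28],0,-1],
    [[0,0,0],0,-1],
    [[0,0,0],0,-1],
    [[0,0,0],0,-1]
  ]
}}

```text
clock: 8.4
position: [0.6099, -0.3455, 0.1308]
tool_rot: [3.142, -0.001, 0.43]
force: [-0.6, 0.9, 0.3]
grip_width: 0.0856
finger_force: 0.0
```

Run:
```python
from h import *
f=snap('wrist');print(bot.observe()['position'],plate(f,[.61,-.346,.013],r=60,smin=20),plate(f,[.61,-.346,.013],r=60,smin=30))
```

```text
Traceback (most recent call last):
  File "h.py", line 30, in plate
    b=max(blobs((hsv[...,1]>smin)&(hsv[...,2]>120)&m),key=lambda b:b[1][4])
ValueError: max() iterable argument is empty
```

Run:
```python
from h import *
f=snap('wrist','w4.png');hsv=cv2.cvtColor(f['image'],cv2.COLOR_RGB2HSV);u,v=map(int,proj(f,[.61,-.346,.013]));print(u,v,hsv[v-50:v+51:10,u].tolist(),hsv[v,u-60:u+61:12].tolist())
h,s,vv=cv2.split(hsv)
w=np.zeros(h.shape,bool);w[v-60:v+60,u-60:u+60]=1
for t in(22,30,38):
  for b in blobs((h>10)&(h<35)&(s>t)&w,200):
    c=cv2.findContours(b[2].astype(np.uint8),0,1)[0];e=cv2.fitEllipse(cv2.convexHull(max(c,key=len)))
    print(t,b[1],np.round(e[0]+e[1],1),[onz(f,*e[0],z).round(4)[:2] for z in(.008,.013)])
```

```text
275 202 [[103, 16, 112], [102, 10, 134], [96, 10, 127], [25, 23, 186], [25, 25, 184], [23, 25, 183], [24, 27, 181], [24, 28, 180], [100, 15, 152], [100, 11, 136], [100, 6, 136]] [[102, 9, 136], [102, 12, 110], [102, 11, 117], [25, 25, 182], [23, 25, 183], [23, 25, 183], [25, 25, 182], [25, 25, 181], [98, 7, 144], [60, 4, 129], [105, 9, 115]]
22 [249, 179, 52, 49, 1969] [274.9 203.2  48.3  51.7] [array([ 0.608 , -0.3464]), array([ 0.6092, -0.3459])]
```

Emit:
{"name": "arm_command", "arguments": {
  "commands": [
    [[-0.3,-0.4,-20],0,-1],
    [[0,0,-40],0,-1],
    [[0,0,-30],0,-1],
    [[0,0,-20],0,-1],
    [[0,0,-10],0,-1],
    [[0,0,-5],0,-1],
    [[0,0,0],0,-1],
    [[0,0,0],0,0],
    [[0,0,0],0,0.5],
    [[0,0,0],0,0.5],
    [[0,0,0],0,0.7],
    [[0,0,0],0,0.7],
    [[0,0,0],0,0.7]
  ]
}}

```text
clock: 9.8
position: [0.6096, -0.3472, 0.0064]
tool_rot: [3.141, -0.001, 0.429]
force: [-2.2, 0.4, 8.2]
grip_width: 0.0508
finger_force: 19.4
```

Emit:
{"name": "arm_command", "arguments": {
  "commands": [
    [[0,0,3],0,0.7],
    [[0,0,10],0,0.7],
    [[0,0,30],0,0.7],
    [[0,0,40],0,0.7],
    [[0,5,40],0,0.7],
    [[0,20,20],0,0.7],
    [[0,35,0],0,0.7],
    [[-1,35,0],0,0.7],
    [[-1,35,0],0,0.7],
    [[-1,35,0],0,0.7],
    [[0,25,0],0,0.7],
    [[0,10,-10],0,0.7],
    [[0,2,-20],0,0.7],
    [[0,0,-15],0,0.7],
    [[0,0,0],0,0.7],
    [[0,0,0],0,0.7],
    [[0,0,0],0,0.7]
  ]
}}

```text
clock: 11.5
position: [0.6065, -0.1456, 0.1039]
tool_rot: [3.141, -0.001, 0.428]
force: [1.1, -0.7, -0.4]
grip_width: 0.0506
finger_force: 21.1
```

Run:
```python
from h import *
f=snap('wrist');g=snap('side');s=bot.observe();p=s['position'];print(p,s['force'])
h,S,vv=cv2.split(cv2.cvtColor(f['image'],cv2.COLOR_RGB2HSV));u,v=map(int,proj(f,p))
w=np.zeros(h.shape,bool);w[v-60:v+60,u-60:u+60]=1
for b in blobs((h>10)&(h<35)&(S>20)&w,300):
    c=cv2.findContours(b[2].astype(np.uint8),0,1)[0];e=cv2.fitEllipse(cv2.convexHull(max(c,key=len)))
    print(b[1],np.round(e[0]+e[1],1),[onz(f,*e[0],p[2]-.0064+z).round(4)[:2] for z in(.008,.013)])
a,b=map(int,proj(g,[.607,-.146,.085]))
A=cv2.resize(f['image'][v-70:v+70,u-90:u+90],(540,420));B=cv2.resize(g['image'][b-40:b+30,max(0,a-22):a+22],(264,420))
cv2.imwrite('pics/c4.png',np.hstack([A,B])[...,::-1])
```

```text
[ 0.60644652 -0.14535808  0.10388513] [-0.1660696   0.42256072 -0.52629682]
[234, 220, 83, 25, 369] [274.2 267.4  95.7  96.8] [array([ 0.6061, -0.1449]), array([ 0.6084, -0.1438])]
[227, 229, 95, 79, 5803] [274.3 268.5  78.4  94.2] [array([ 0.6056, -0.1451]), array([ 0.6079, -0.1441])]
```

View pics/c4.png

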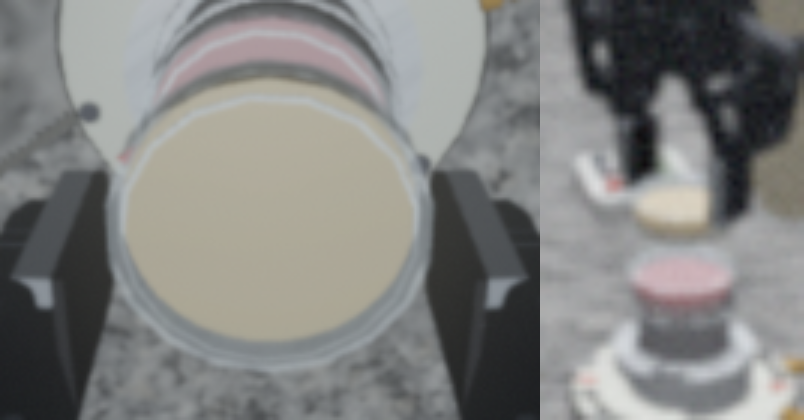

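Amber is held level directly above red (crop 270,215), aligned with the pile in the side view. I'll lower it.

Emit:
{"name": "arm_command", "arguments": {
  "commands": [
    [[0,0,-10],0,0.7],
    [[0,0,-8],0,0.7],
    [[0,0,-4],0,0.7],
    [[0,0,-1.5],0,0.7],
    [[0,0,0],0,0.7],
    [[0,0,0],0,0.7]
  ]
}}

```text
clock: 12.2
position: [0.6062, -0.1449, 0.0799]
tool_rot: [3.142, -0.0, 0.429]
force: [0.2, -0.1, 1.1]
grip_width: 0.0506
finger_force: 21.2
```

Emit:
{"name": "arm_command", "arguments": {
  "commands": [
    [[0,0,-0.8],0,0.7],
    [[0,0,0],0,0.7],
    [[0,0,0],0,0.7]
  ]
}}

```text
clock: 12.5
position: [0.6063, -0.1449, 0.0791]
tool_rot: [3.141, -0.0, 0.429]
force: [-1.2, 0.0, 4.0]
grip_width: 0.0505
finger_force: 21.5
```

Emit:
{"name": "arm_command", "arguments": {
  "commands": [
    [[0,0,0],0,0.1],
    [[0,0,0],0,-0.3],
    [[0,0,0],0,-1],
    [[0,0,0],0,-1],
    [[0,0,0],0,-1],
    [[0,0,20],0,-1],
    [[0,0,40],0,-1],
    [[-15,-10,40],0,-1],
    [[-35,-20,30],0,-1],
    [[-35,-15,0],0,-1],
    [[0,0,0],0,-1],
    [[0,0,0],0,-1],
    [[0,0,0],0,-1]
  ]
}}

```text
clock: 13.8
position: [0.5219, -0.1893, 0.2086]
tool_rot: [-3.141, -0.0, 0.429]
force: [-0.1, -0.6, -0.2]
grip_width: 0.0853
finger_force: 0.0
```

Run:
```python
from h import *
f=snap('wrist');print(bot.observe()['position'])
h,S,vv=cv2.split(cv2.cvtColor(f['image'],cv2.COLOR_RGB2HSV))
u,v=map(int,proj(f,[.6065,-.146,.085]));w=np.zeros(h.shape,bool);w[v-50:v+50,u-50:u+50]=1
for n,m in(('amber',(h>10)&(h<35)&(S>18)),('red',((h>165)|(h<8))&(S>14))):
  for b in blobs(m&w,60):
    c=cv2.findContours(b[2].astype(np.uint8),0,1)[0];e=cv2.fitEllipse(cv2.convexHull(max(c,key=len)))
    print(n,b[1],np.round(e[0]+e[1],1),[onz(f,*e[0],z).round(4)[:2] for z in(.081,.086)])
# bell
m=(h>100)&(h<130)&(S>130)
for b in blobs(m,200): print('blue',b[0],b[1],onz(f,*b[0],.09).round(4))
```

```text
[ 0.52194445 -0.18919798  0.20841602]
amber [292, 36, 15, 15, 125] [299.7  42.7  11.7  17.7] [array([ 0.6513, -0.152 ]), array([ 0.6501, -0.1522])]
amber [241, 61, 54, 48, 1107] [267.8  85.9  50.8  53.1] [array([ 0.6066, -0.1439]), array([ 0.6062, -0.1442])]
blue [13.79 23.56] [0, 0, 38, 65, 1495] [0.5842 0.1321 0.09  ]
blue [35.58 88.92] [18, 61, 37, 57, 1571] [0.5296 0.0672 0.09  ]
blue [453.64  96.52] [434, 75, 39, 44, 1298] [ 0.675  -0.2913  0.09  ]
blue [518.24 150.75] [485, 77, 75, 157, 2159] [ 0.6714 -0.3859  0.09  ]
blue [ 12.81 199.53] [0, 172, 31, 55, 1224] [0.4088 0.0676 0.09  ]
```

Emit:
{"name": "arm_command", "arguments": {
  "commands": [
    [[0,10,25],0,-1],
    [[0,30,25],-0.06,-1],
    [[1,36,0],-0.06,-1],
    [[1,36,0],-0.06,-1],
    [[1,36,0],-0.06,-1],
    [[1,36,0],-0.06,-1],
    [[2,36,0],0,-1],
    [[2,30,0],0,-1],
    [[0,10,0],0,-1],
    [[0,0,0],0,-1],
    [[0,0,0],0,-1],
    [[0,0,0],0,-1]
  ]
}}

```text
clock: 15.05
position: [0.5294, 0.0689, 0.2586]
tool_rot: [3.141, 0.0, 0.127]
force: [-0.1, -1.0, 0.6]
grip_width: 0.0853
finger_force: 0.0
```

Run:
```python
from h import *
f=snap('wrist','w5.png');s=bot.observe();print(s['position'],s['tool_rot'],s['qpos'].round(2))
hsv=cv2.cvtColor(f['image'],cv2.COLOR_RGB2HSV);h,S,vv=cv2.split(hsv)
u,v=map(int,proj(f,[.53,.07,.098]));print(u,v);w=np.zeros(h.shape,bool);w[v-60:v+60,u-60:u+60]=1
for b in blobs(((h<10)|(h>165))&(S>80)&w,3): print('dot',b[0],b[1][4],onz(f,*b[0],.098).round(4))
for b in blobs((h>100)&(h<130)&(S>130)&w,60):
    r=cv2.minAreaRect(np.argwhere(b[2])[:,::-1].astype(np.float32));print('blue',b[1],r)
    c=cv2.boxPoints(r)
    for q in c: print(onz(f,*q,.098).round(4))
A=cv2.resize(f['image'][v-80:v+80,u-100:u+100],(800,600)[:2] if 0 else (750,600));cv2.imwrite('pics/c5.png',A[...,::-1])
```

```text
[0.52938862 0.06893479 0.25866811] [3.14127075e+00 1.62273997e-04 1.27085954e-01] [-0.15  0.35 -0.12  1.8   0.05  0.99 -1.73]
273 189
dot [268.5  169.29] 14 [0.5488 0.0774 0.098 ]
dot [270.82 211.82] 11 [0.5075 0.07   0.098 ]
blue [258, 162, 25, 55, 1122] ((269.6565856933594, 188.9910430908203), (54.881900787353516, 22.249420166015625), 86.72950744628906)
[0.5542 0.089  0.098 ]
[0.558  0.0684 0.098 ]
[0.5049 0.0583 0.098 ]
[0.5009 0.0798 0.098 ]
```

View pics/c5.png

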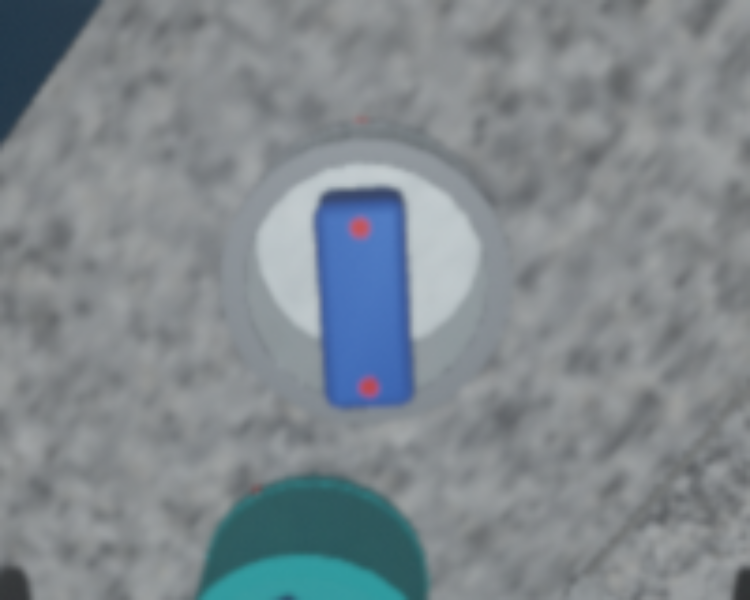

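The knob shows as a bar at crop (365,295), with red dots at (360,228) and (370,387), so yaw is about 0.18 rad and its centre about (0.529, 0.074). Now descend and grip it.

Emit:
{"name": "arm_command", "arguments": {
  "commands": [
    [[-0.4,4.8,-20],0.052,-1],
    [[0,0,-40],0,-1],
    [[0,0,-45],0,-1],
    [[0,0,-40],0,-1],
    [[0,0,-25],0,-1],
    [[0,0,-10],0,-1],
    [[0,0,-4.5],0,-1],
    [[0,0,0],0,-1],
    [[0,0,0],0,0],
    [[0,0,0],0,0.6],
    [[0,0,0],0,1],
    [[0,0,0],0,1],
    [[0,0,0],0,1],
    [[0,0,0],0,1],
    [[0,0,0],0,1],
    [[0,0,0],0,1]
  ],
  "newtons": 60
}}

```text
clock: 16.7
position: [0.5292, 0.0749, 0.0745]
tool_rot: [3.142, -0.001, 0.181]
force: [-0.5, -0.8, 5.6]
grip_width: 0.0225
finger_force: 62.7
```

Emit:
{"name": "arm_command", "arguments": {
  "commands": [
    [[0,0,10],0,1],
    [[0,0,30],0,1],
    [[0,0,40],0,1],
    [[0,0,40],0,1],
    [[4,-10,10],0.05,1],
    [[8,-22,0],0.09,1],
    [[11,-32,0],0.1,1],
    [[11,-32,0],0.1,1],
    [[11,-32,0],0.1,1],
    [[11,-32,0],0.1,1],
    [[11,-32,0],0.1,1],
    [[7,-20,0],0.08,1],
    [[3.5,-9,0],0.024,1],
    [[0,0,0],0,1],
    [[0,0,0],0,1],
    [[0,0,0],0,1]
  ]
}}

```text
clock: 18.3
position: [0.6062, -0.1449, 0.2045]
tool_rot: [-3.141, -0.0, 0.925]
force: [0.5, 0.4, -2.3]
grip_width: 0.0232
finger_force: 61.5
```

Run:
```python
from h import *
s=bot.observe();p=s['position'];print(p,s['tool_rot'],s['qpos'].round(2),s['force'])
f=snap('wrist','w6.png');g=snap('side','s6.png')
a,b=map(int,proj(g,[.607,-.146,.12]))
B=cv2.resize(g['image'][b-60:b+60,a-50:a+50],(500,600))
A=cv2.resize(f['image'][150:350,180:370][:, :100*2],(300,316))
A=np.vstack([A,np.zeros((284,300,3),np.uint8)])
cv2.imwrite('pics/c6.png',np.hstack([B,A])[...,::-1])
hsv=cv2.cvtColor(f['image'],cv2.COLOR_RGB2HSV);h,S,vv=cv2.split(hsv)
for bb in blobs(((h<8)|(h>172))&(S>110),3): print(bb[0],bb[1][4],onz(f,*bb[0],.008).round(4),onz(f,*bb[0],p[2]-.0745+.098).round(4))
```

```text
[ 0.60621861 -0.14492965  0.20446656] [-3.14134102e+00 -1.75291313e-04  9.25136397e-01] [ 0.32  0.56 -0.26  1.62  0.16  0.98 -0.64] [ 0.49082456  0.37901934 -2.26767573]
[186.82   9.66] 50 [0.6466 0.0643 0.008 ] [ 0.648 -0.034  0.228]
[537.88 122.33] 1375 [ 0.9383 -0.2816  0.008 ] [ 0.7505 -0.1556  0.228 ]
[275.88 139.12] 8 [ 0.6351 -0.1079  0.008 ] [ 0.6439 -0.0946  0.228 ]
[319.71 176.71] 7 [ 0.6487 -0.1678  0.008 ] [ 0.6487 -0.1156  0.228 ]
[274.15 246.56] 81 [ 0.5616 -0.2027  0.008 ] [ 0.6181 -0.1279  0.228 ]
[274.14 330.22] 51 [ 0.4901 -0.2976  0.008 ] [ 0.5929 -0.1613  0.228 ]
```

View pics/c6.png

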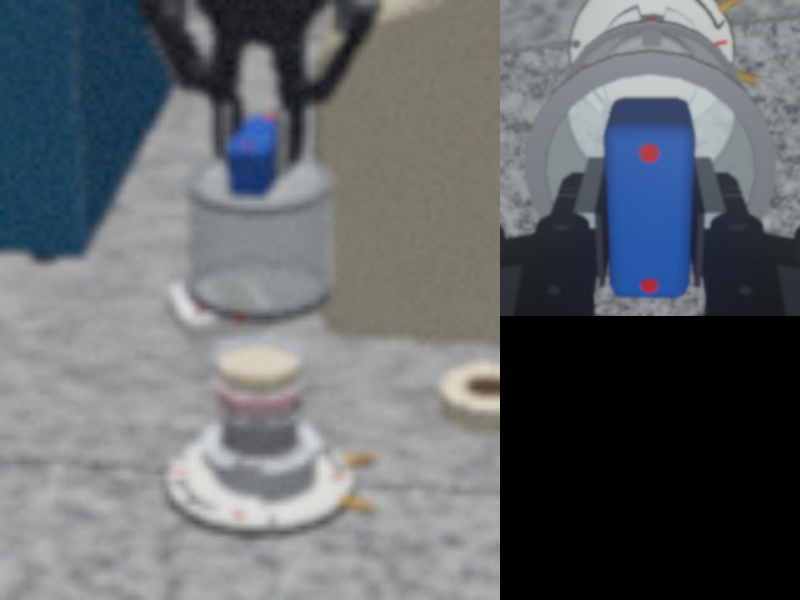

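The side view shows the bell held upright and centred above the amber-on-red pile. The wrist view has the knob dots in line with the gap dot. Apply a small correction and descend to just above the ring.

Emit:
{"name": "arm_command", "arguments": {
  "commands": [
    [[0.8,-1.3,0],0,1],
    [[0,0,0],0,1],
    [[0,0,-15],0,1],
    [[0,0,-20],0,1],
    [[0,0,-20],0,1],
    [[0,0,-20],0,1],
    [[0,0,-12],0,1],
    [[0,0,-6],0,1],
    [[0,0,0],0,1],
    [[0,0,0],0,1]
  ]
}}

```text
clock: 19.4
position: [0.6076, -0.1474, 0.1118]
tool_rot: [3.141, -0.0, 0.925]
force: [0.1, 0.1, -1.8]
grip_width: 0.0226
finger_force: 61.6
```

Run:
```python
from h import *
s=bot.observe();p=s['position'];print(p,s['tool_rot'],s['force'],s['moment'])
f=snap('wrist','w7.png')
hsv=cv2.cvtColor(f['image'],cv2.COLOR_RGB2HSV);h,S,vv=cv2.split(hsv)
for bb in blobs(((h<8)|(h>172))&(S>90),3): print(bb[0],bb[1][4],onz(f,*bb[0],.008).round(4),onz(f,*bb[0],p[2]-.0745+.098).round(4))
```

```text
[ 0.60759849 -0.14735747  0.11179884] [ 3.14083970e+00 -4.64192797e-04  9.24703509e-01] [ 0.11821153  0.14242528 -1.82822598] [-0.00083951 -0.00492298 -0.01637468]
[272.83 146.5 ] 36 [ 0.6351 -0.1079  0.008 ] [ 0.6427 -0.0986  0.1353]
[333.06 196.88] 17 [ 0.6494 -0.168   0.008 ] [ 0.6497 -0.1276  0.1353]
[274.15 246.56] 81 [ 0.5868 -0.1737  0.008 ] [ 0.6194 -0.1304  0.1353]
[274.14 330.22] 51 [ 0.5348 -0.2426  0.008 ] [ 0.5943 -0.1637  0.1353]
```

Emit:
{"name": "arm_command", "arguments": {
  "commands": [
    [[-0.6,1.0,0],0,1],
    [[0,0,-3],0,1],
    [[0,0,-3],0,1],
    [[0,0,-2],0,1],
    [[0,0,0],0,1],
    [[0,0,0],0,1]
  ]
}}

```text
clock: 20.05
position: [0.6066, -0.1463, 0.1032]
tool_rot: [-3.141, 0.0, 0.925]
force: [-0.4, -0.2, -2.4]
grip_width: 0.0228
finger_force: 61.6
```

Emit:
{"name": "arm_command", "arguments": {
  "commands": [
    [[0,0,-2],0,1],
    [[0,0,-2],0,1],
    [[0,0,-2],0,1],
    [[0,0,0],0,1]
  ]
}}

```text
clock: 20.45
position: [0.6068, -0.1464, 0.0972]
tool_rot: [3.141, -0.0, 0.925]
force: [-0.5, -0.2, 4.2]
grip_width: 0.0228
finger_force: 62.5
```

Emit:
{"name": "arm_command", "arguments": {
  "commands": [
    [[0,0,-2],0,1],
    [[0,0,-2],0,1],
    [[0,0,-2],0,1],
    [[0,0,-2],0,1],
    [[0,0,-2],0,1],
    [[0,0,-1],0,1],
    [[0,0,0],0,1],
    [[0,0,0],0,1]
  ]
}}

```text
clock: 21.25
position: [0.6069, -0.1464, 0.0868]
tool_rot: [3.141, -0.0, 0.925]
force: [-2.4, 0.8, 10.3]
grip_width: 0.0229
finger_force: 63.4
```

Emit:
{"name": "arm_command", "arguments": {
  "commands": [
    [[0,0,-1.2],0,1],
    [[0,0,0],0,1],
    [[0,0,0],-0.04,1],
    [[0,0,0],-0.06,1],
    [[0,0,0],-0.06,1],
    [[0,0,0],-0.06,1],
    [[0,0,0],-0.06,1],
    [[0,0,0],0,1]
  ]
}}

```text
clock: 22.05
position: [0.6073, -0.1466, 0.0858]
tool_rot: [3.14, -0.001, 0.642]
force: [-0.2, -0.2, 12.2]
grip_width: 0.0229
finger_force: 63.4
```

```bash
cat > k.py <<'E'
from h import *
s=bot.observe();p=s['position'];print(p,s['tool_rot'],s['force'],s['moment'],s['qpos'].round(2))
f=snap('wrist')
hsv=cv2.cvtColor(f['image'],cv2.COLOR_RGB2HSV);h,S,vv=cv2.split(hsv)
d=[]
for bb in blobs(((h<8)|(h>172))&(S>90),3):
    if bb[1][4]<200: print(bb[0],bb[1][4],onz(f,*bb[0],.008).round(4),onz(f,*bb[0],p[2]-.0745+.098).round(4))
E
python3 k.py
```

```text
[ 0.60729187 -0.14655771  0.08584556] [ 3.14015253e+00 -9.30718285e-04  6.42378516e-01] [-0.20162351 -0.17724101 12.16064994] [-0.06668842  0.2041292   0.03351708] [ 0.25  0.7  -0.16  1.71  0.15  0.75 -0.91]
[80.55 16.47] 116 [0.6457 0.0677 0.008 ] [ 0.654  -0.0107  0.1093]
[254.24 154.02] 46 [ 0.6349 -0.108   0.008 ] [ 0.6482 -0.1057  0.1093]
[334.35 189.58] 31 [ 0.6486 -0.1676  0.008 ] [ 0.6556 -0.138   0.1093]
[274.15 246.56] 81 [ 0.5888 -0.1595  0.008 ] [ 0.6232 -0.1336  0.1093]
[274.24 330.31] 49 [ 0.5269 -0.2059  0.008 ] [ 0.5897 -0.1587  0.1093]
```

Emit:
{"name": "arm_command", "arguments": {
  "commands": [
    [[0,0,0],-0.07,1],
    [[0,0,0],-0.07,1],
    [[0,0,0],-0.07,1],
    [[0,0,0],-0.07,1],
    [[0,0,0],-0.07,1],
    [[0,0,0],-0.07,1],
    [[0,0,0],-0.07,1],
    [[0,0,0],-0.07,1],
    [[0,0,0],-0.07,1],
    [[0,0,0],-0.07,1],
    [[0,0,0],-0.07,1],
    [[0,0,0],-0.07,1],
    [[0,0,0],-0.07,1],
    [[0,0,0],-0.07,1],
    [[0,0,0],0,1]
  ]
}}

```text
clock: 23.6
position: [0.6073, -0.1464, 0.0858]
tool_rot: [-3.141, -0.002, -0.338]
force: [-0.8, -0.3, 11.6]
grip_width: 0.0228
finger_force: 63.4
```

```bash
python3 k.py
```

```text
[ 0.60731192 -0.14644833  0.08580272] [-3.14149772e+00 -1.68413935e-03 -3.37823894e-01] [-0.76069477 -0.33559973 11.63436282] [ 0.00417783  0.11049438 -0.01606093] [ 0.07  0.7   0.1   1.72 -0.1   0.73 -1.68]
[283.89 152.5 ] 28 [ 0.6484 -0.1673  0.008 ] [ 0.6601 -0.1682  0.1093]
[210.67 198.78] 36 [ 0.6349 -0.1078  0.008 ] [ 0.6528 -0.136   0.1093]
[274.28 246.56] 79 [ 0.5857 -0.1384  0.008 ] [ 0.6261 -0.1525  0.1093]
[ 37.68 252.46] 59 [0.6453 0.0704 0.008 ] [ 0.6584 -0.0395  0.1093]
[274.3  330.43] 47 [ 0.5127 -0.1128  0.008 ] [ 0.5867 -0.1387  0.1093]
```

Emit:
{"name": "arm_command", "arguments": {
  "commands": [
    [[0,0,0],-0.06,1],
    [[0,0,0],-0.05,1],
    [[0,0,0],-0.03,1],
    [[0,0,0],-0.02,1],
    [[0,0,0],0,1]
  ]
}}

```text
clock: 24.15
position: [0.6074, -0.1464, 0.0858]
tool_rot: [-3.141, -0.002, -0.496]
force: [-0.8, 0.4, 11.1]
grip_width: 0.0229
finger_force: 63.4
```

```bash
python3 k.py | head -1
```

```text
[ 0.60739548 -0.14640194  0.08583095] [-3.14095997e+00 -1.75347444e-03 -4.95870303e-01] [-0.7878553   0.38008502 11.07000677] [ 0.20463314 -0.08115028  0.08101743] [ 0.04  0.7   0.15  1.72 -0.14  0.73 -1.8 ]
```

Emit:
{"name": "arm_command", "arguments": {
  "commands": [
    [[0,0,0],-0.015,1],
    [[0,0,0],-0.01,1],
    [[0,0,0],0,1],
    [[0,0,0],0,1]
  ]
}}

```text
clock: 24.6
position: [0.6076, -0.1462, 0.0858]
tool_rot: [-3.141, -0.002, -0.519]
force: [-0.2, 1.1, 11.0]
grip_width: 0.023
finger_force: 63.4
```

```bash
python3 k.py
```

```text
[ 0.60757421 -0.14618533  0.08584571] [-3.14064578e+00 -1.90799135e-03 -5.19460566e-01] [-0.22903563  1.14938825 10.99991096] [ 0.37094173 -0.19373224  0.49330858] [ 0.04  0.71  0.15  1.72 -0.15  0.73 -1.82]
[272.  151.5] 30 [ 0.6488 -0.1675  0.008 ] [ 0.6579 -0.1735  0.1093]
[209.03 209.9 ] 29 [ 0.6353 -0.1076  0.008 ] [ 0.6506 -0.1412  0.1093]
[274.02 246.59] 81 [ 0.5877 -0.1342  0.008 ] [ 0.6249 -0.1555  0.1093]
[ 55.17 290.38] 53 [0.6456 0.0711 0.008 ] [ 0.6562 -0.0445  0.1093]
[274.52 330.5 ] 46 [ 0.5204 -0.0962  0.008 ] [ 0.5885 -0.135   0.1093]
```

Moment of 0.49 N m: the stop is met. I'll relieve the twist and ease the push into the notch.

Emit:
{"name": "arm_command", "arguments": {
  "commands": [
    [[0,0,0],0.015,1],
    [[0,0,1.5],0.01,1],
    [[0,0,1.5],0,1],
    [[0,0,1],0,1],
    [[0,0,1],0,1],
    [[0,0,0],0,1],
    [[0,0,0],0,1]
  ]
}}

```text
clock: 25.35
position: [0.6075, -0.1463, 0.0908]
tool_rot: [-3.141, -0.002, -0.495]
force: [0.5, 1.3, 9.3]
grip_width: 0.0228
finger_force: 63.0
```

Emit:
{"name": "arm_command", "arguments": {
  "commands": [
    [[0,0,1],0,1],
    [[0,0,0.5],0,1],
    [[0,0,0],0,1],
    [[0,0,0],0,1]
  ]
}}

```text
clock: 25.75
position: [0.6075, -0.1462, 0.0922]
tool_rot: [-3.141, -0.002, -0.495]
force: [2.4, 0.7, 7.6]
grip_width: 0.023
finger_force: 62.9
```

```bash
python3 k.py; python3 -c "
from h import *
g=snap('side');a,b=map(int,proj(g,[.607,-.146,.07]));cv2.imwrite('pics/c8.png',cv2.resize(g['image'][b-50:b+50,a-45:a+45],(540,600))[...,::-1])"
```

```text
[ 0.60746027 -0.14623181  0.0921881 ] [-3.14068427e+00 -1.72175430e-03 -4.95061444e-01] [2.42188266 0.65595761 7.59927617] [ 0.20894413 -0.27053058 -0.014922  ] [ 0.04  0.7   0.15  1.72 -0.14  0.74 -1.8 ]
[273.97 150.66] 29 [ 0.6484 -0.1676  0.008 ] [ 0.6584 -0.1731  0.1157]
[211. 206.] 37 [ 0.635  -0.1078  0.008 ] [ 0.6514 -0.1417  0.1157]
[274.28 246.56] 79 [ 0.5849 -0.1336  0.008 ] [ 0.625  -0.1552  0.1157]
[ 56.04 282.2 ] 54 [0.6457 0.0707 0.008 ] [ 0.6569 -0.0478  0.1157]
[274.31 330.35] 48 [ 0.515  -0.0959  0.008 ] [ 0.5882 -0.1354  0.1157]
```

View pics/c8.png

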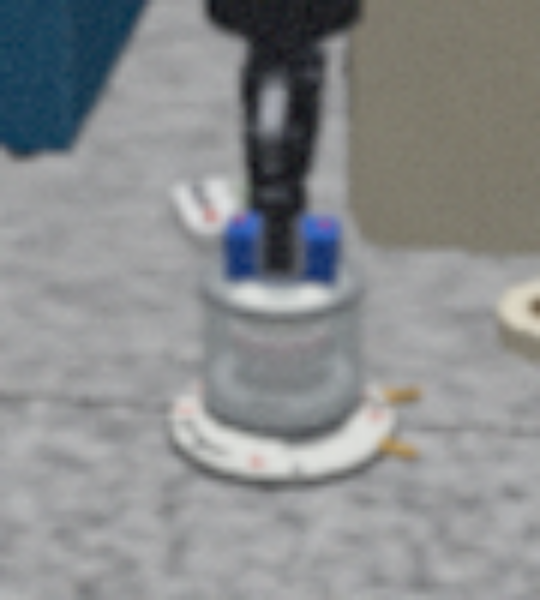

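The bell is down on the base, upright, with the pile inside. One last ease to confirm the lock.

Emit:
{"name": "arm_command", "arguments": {
  "commands": [
    [[0,0,0.7],0,1],
    [[0,0,0],0,1],
    [[0,0,0],0,1],
    [[0,0,0],0,1],
    [[0,0,0],0,1]
  ]
}}

```text
clock: 26.35
position: [0.6074, -0.1462, 0.0929]
tool_rot: [-3.141, -0.002, -0.495]
force: [1.0, 1.0, 7.5]
grip_width: 0.0226
finger_force: 62.9
```

Emit:
{"name": "arm_command", "arguments": {
  "commands": [
    [[0,0,0.8],0,1],
    [[0,0,0],0,1],
    [[0,0,0],0,1],
    [[0,0,0],0,1]
  ]
}}

```text
clock: 26.75
position: [0.6073, -0.1462, 0.0933]
tool_rot: [-3.141, -0.001, -0.495]
force: [5.0, 1.7, 5.2]
grip_width: 0.0226
finger_force: 62.4
```

The force dropped and the motion was blocked, so the lugs are seated in the notch.

```bash
python3 -c "
from workcell import ticket
print(ticket.job_done())"
```

```text
the job is handed in; nothing more can be done
None
```

The job is handed in after 26.8 s of the 70 s: amber is piled on red on the tray, the bell is locked at the stop with its lugs in the notch, and the gripper still holds the knob at about 62 N; the handover returned no pass/fail result.

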